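# Set the stop screw of a vessel-banding jig with the blade driver

### The arm

A 7-joint arm with a two-finger parallel gripper is mounted at the origin on the work surface. World frame = base frame: x ahead of the robot, y to its left, z up, the work surface at z = 0. Lengths are in m, angles in rad, forces in N, time in s.
With the tool pointing down it reaches from about 0.425 to 0.875 m from the base axis. Payload 4.7 kg.
Tool frame: the origin (TCP) lies at the very end of the fingers, on their centre line; the grasp point (between the pads) lies behind it (ctrl.tcp_to_grasp is the y of the grasp point in the tool frame, in m); y points along the fingers, x is the direction in which the jaws open and shut, and the axes are right-handed (so a half turn about y gives the same grasp; the last joint's range is limited). The gripper opens to 87 mm and grips with 3 to 60 N. Pads are 19 mm wide; open, the fingers measure 117 mm over their backs; the gripper's body (75 mm by 190 mm) begins 51 mm behind the grasp point.
Start: joints at [1.32, 0.321, -0.07, 1.45, 0.023, 1.371, -0.057], TCP at [0.17, -0.627, 0.192] pointing down, gripper open.
Joint ranges: [-2.86, 2.86], [-0.3, 2.09], [-1.38, 1.24], [0.06, 2.45], [-1.56, 4.7], [0.09, 2.05], [-2.69, 2.69]. Speed limits (rad/s): [2.57, 2.57, 3.14, 3.14, 3.14, 3.14, 3.14].

### API

Orientations are given as a rotation vector (axis times angle).
In Python, from bench import ctrl, get_image, workorder gives the robot as it stands.
- The arm moves only by the tool drive_tool, never from a script. Its argument "increments" is text: rows parted by semicolons, each of 5 numbers parted by spaces: the shift along the tool's x, y, z in mm, then the turn about the tool's y in degrees, then the closure in counts, from 0 (fully open) to 255 (shut). In form: tx ty tz yaw fingers; .... A call has 1 to 20 rows; each row shifts and turns the commanded pose from where the row before left it, along the tool's axes as they then stand; what a row does not reach is not made up. A row lasts 1/8 s, in which the tool goes at most 62.5 mm and 10.7 degrees, less where a joint would pass 70% of its speed; a pose out of reach is approached as far as the arm can. A call is refused whole if a number of a shift passes 62.5 or a number of a turn 10.7, either way. A call with a gripper value outside its range is refused whole. The fingers move at their own pace and stop on an object; "squeeze" is the grip in N (left out, the last holds). Time passes only in rows, so rows that do not move let the fingers close. It gives the time, the measured TCP pose, the force and the opening at its end, in the units of the state.
- ctrl.get_state(): the state, without advancing time (a new reading comes with each control period).
- get_image(name): name is "side" or "top"; returns a dict with "img" (384x512x3 uint8, red, green, blue), "mtx" (3x3 intrinsics, pixels), "camera_from_world" (4x4, takes a point from world to camera coordinates). Camera axes: x right, y up, looking along -z (the intrinsics and any distortion apply to the point x, -y, -z); pixel columns grow to the right and rows downward; lengths in m; the calibration is good to about 2 mm. A picture is of the moment at which its call begins. There is no depth.
- workorder.close_job(): hands the job in, once; it reports no verdict.
The state is a dict: "time": time; "joint_positions": joint angles; "qd": joint speeds; "joint_torque": joint torques, N m; "position": TCP position; "tool_rot": TCP orientation; "ft_force": force on the tool from outside, world axes, zero at the start; "torque": the same for the moment, N m; "grip_width": opening from 0.0 (shut) to 1.0 (fully open).
Only numpy, scipy, OpenCV 4.12 (cv2) and the standard library are available. Lean on these libraries where they do the work, as an engineer would, in place of code of your own. Each camera call takes 0.05 s, during which the arm holds its last target.

### The job

Take the flat-handled blade driver out of its wooden stand, seat its blade in the slotted brass head of the jig's stop screw, and turn the screw clockwise (seen from above) until the foot under it just drags on the steel setting block: touching it lightly, not clamped hard. Leave the driver standing upright in the screw head and the block where it is; turn the screw with the driver only, not with the fingers.

Things in the scene. Friction and masses are not known exactly. Their poses are not given: they have to be found in the camera images.
- driver_grip (a point): Blade driver, 110-180 g, upright in a slotted wooden block 66 x 66 x 30 mm. Point: centre of its flat wooden paddle handle, 38 mm wide (x), 16 thick (y), 50 tall. Below it a stem, then a round collar (44 across, 8 thick), underside 48 mm below the point, that bears on what it is put into; under that the blade 34 wide (x), 4 thick, 13 deep. A mushroom-handled awl in a like block is not needed.
- screw_slot (a point): Brass head of the stop screw above the jig's bridge, 48 mm across, with a slot 12 mm wide, 16 deep, open at both ends. Point: on the screw's vertical axis at the head's top face, about 120 mm above the table; x runs along the slot, z up. It turns and sinks with the screw. The jig is fixed: dark steel base 110 x 200 x 12 mm, two uprights, bridge top 80 mm high.
- stop_screw (a joint): Turn of the stop screw in rad, 0 to 2.2, growing clockwise seen from above (the foot sinks); 0 to 0.35 at the start. At 0 the slot is square to the bridge, at 1.57 along it. Steep thread: each rad lowers head and foot by 6.4 mm. With the block beneath, the foot first touches at about 0.95. Turning takes 0.2 N m; it stays where left; weight does not turn it.
- foot: Round steel foot 32 mm across under the screw, below the bridge; origin at the centre of its underside. Sprung: on the block it gives way upward at 2 N per mm, up to 9 mm, so each rad past first touch adds about 13 N. A light drag is 0.8 to 10 N, about 1.02 to 1.7 rad of screw; the middle is best.
- block: Steel setting block 100 x 32 x 25 mm, 0.55 kg, loose, lying on the jig's base beneath the foot, its length (x) through the bridge; origin at the centre of its underside, top face 37 mm above the table.
Things that resemble listed ones, but are neither listed nor needed, are in the scene too. What is shaped like the part that bears screw_slot but orange, red or turquoise is not meant.

How it is judged:
By the outcome, as a careful person would: the job done as asked, in the order asked, and still so for the second after the job is handed in, with the robot touching nothing.
It also fails if it takes over 45 s, if anything falls off the work surface, if the arm or the gripper's body presses on something with over 40 N, if the wrist force passes 120 N, or if a joint passes its speed limit or range.

## Working session

There is one attempt and no reset: what is moved stays moved. The work goes in short steps, Python scripts to look and compute and a tool call to move; the robot and the scene stay as the last step left them, time stands still between calls to the robot, and variables do not carry over. Pictures are saved under pics/ and viewed, and the job is handed in when it is done.

Besides the shell and the picture viewer there is one more tool, called after ">>>" in YAML: its name, and indented under it one key for each argument. drive_tool: Moves the arm, as the interface text tells. Its arguments: {"type":"object","properties":{"increments":{"type":"string"},"squeeze":{"type":"number"}},"required":["increments"]}

```bash
mkdir -p pics; ls; python3 - <<'E'
from bench import ctrl,get_image
import cv2,numpy as np
s=ctrl.get_state();print(s);print(ctrl.tcp_to_grasp)
for n in("side","top"):
    d=get_image(n);cv2.imwrite(f"pics/{n}0.png",cv2.cvtColor(cv2.resize(d["img"],(768,576),interpolation=cv2.INTER_CUBIC),cv2.COLOR_RGB2BGR))
    np.savez(f"{n}0.npz",**d);print(d["mtx"],d["camera_from_world"],d.keys())
E
```

```text
pics
{'time': 0.0, 'joint_positions': array([ 1.32005874,  0.32184581, -0.07008452,  1.45171271,  0.02261975,
        1.3708217 , -0.05689015]), 'qd': array([-1.50259935e-04,  8.85123904e-04,  1.02995143e-04,  1.30461543e-03,
        4.62563314e-04,  2.16624094e-05, -1.49024480e-03]), 'joint_torque': array([-3.05278872e-04, -4.91292679e+01, -4.04075012e-01, -3.12527347e+01,
       -6.39960472e-02,  4.39003017e-02,  1.99450155e-04]), 'position': array([ 0.16991104, -0.62673396,  0.19112786]), 'tool_rot': array([-1.3217823 ,  1.01309885, -1.01033529]), 'ft_force': array([-0.14856227,  1.20371753,  1.01034592]), 'torque': array([-0.03068063,  0.07243966,  0.01895854]), 'grip_width': 0.9975623074566671}
-0.0187
[[432.65337103   0.         258.43728891]
 [  0.         432.65337103 190.57395176]
 [  0.           0.           1.        ]] [[-0.88981261 -0.45579878  0.0219317   0.34719242]
 [ 0.29782206 -0.54365253  0.78469353 -0.2350351 ]
 [-0.34573913  0.70476194  0.61949581 -1.13094366]
 [ 0.          0.          0.          1.        ]] dict_keys(['img', 'mtx', 'camera_from_world'])
[[483.83669498   0.         255.33993182]
 [  0.         483.83669498 191.22379562]
 [  0.           0.           1.        ]] [[-4.21071638e-03 -9.99989399e-01 -1.86317965e-03 -6.71389239e-02]
 [ 9.86327173e-01 -4.46012892e-03  1.64738628e-01 -4.18591442e-01]
 [-1.64745192e-01 -1.14403708e-03  9.86335497e-01 -1.22998474e+00]
 [ 0.00000000e+00  0.00000000e+00  0.00000000e+00  1.00000000e+00]] dict_keys(['img', 'mtx', 'camera_from_world'])
```

View pics/side0.png

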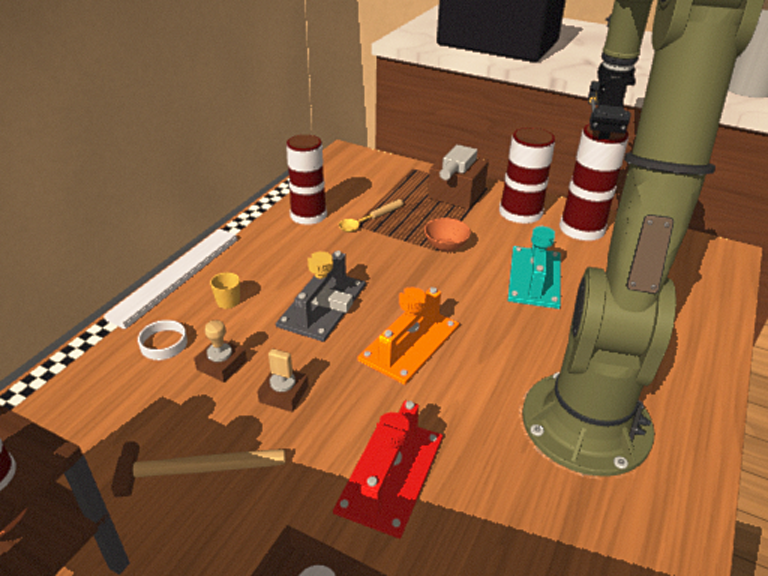

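View pics/top0.png

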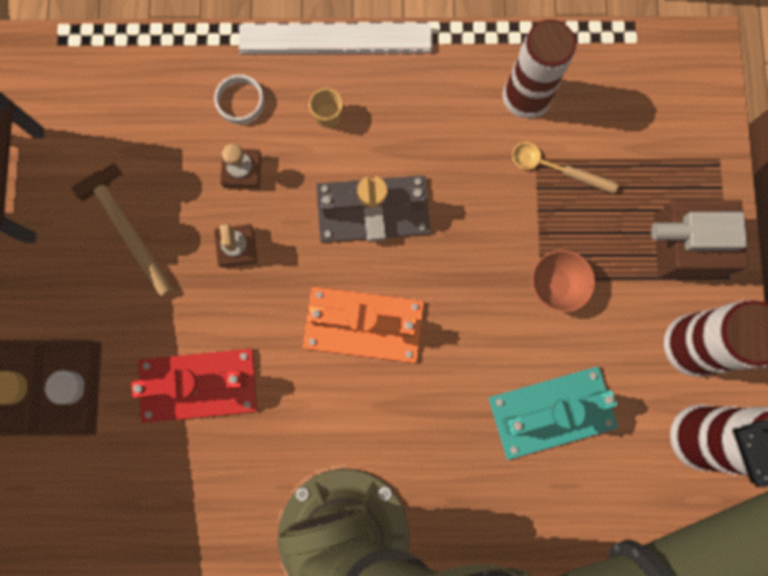

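The side view shows two stands: a round mushroom-handled awl at about (215,340) and a flat-paddle tool at (282,370), which in the top view is at (228,240). The dark jig with the brass head is at side (320,265) and top (372,192). The orange, red and turquoise jigs are decoys. I'll confirm in enlarged crops.

```bash
python3 - <<'E'
import cv2,numpy as np
t=np.load("top0.npz")["img"];s=np.load("side0.npz")["img"]
a=cv2.resize(t[90:190,135:300],None,fx=4.8,fy=4.8,interpolation=cv2.INTER_CUBIC)
cv2.imwrite("pics/c1.png",a[...,::-1])
b=cv2.resize(s[155:280,125:255],None,fx=4.6,fy=4.6,interpolation=cv2.INTER_CUBIC)
cv2.imwrite("pics/c2.png",b[...,::-1])
E
```

```text
(no output)
```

View pics/c1.png

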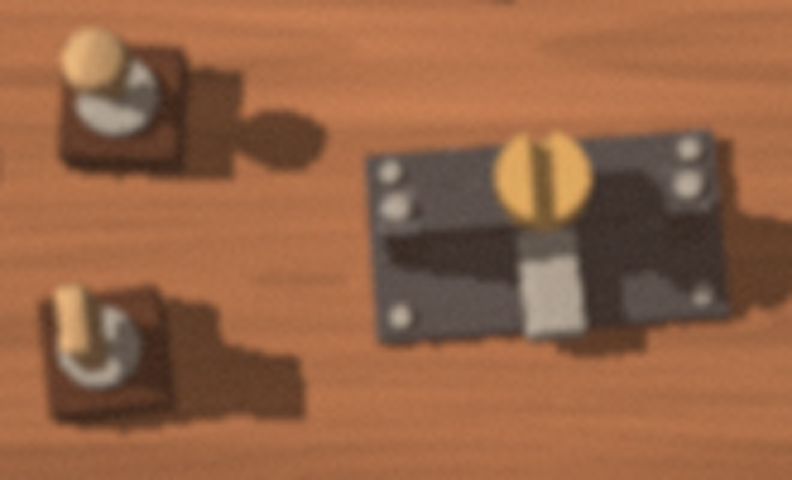

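View pics/c2.png

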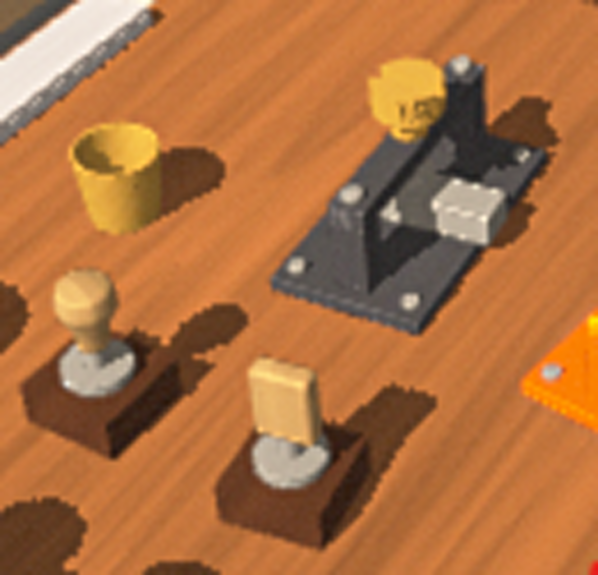

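The crops confirm both. The driver is the flat paddle at top-crop (75,320), and the brass head with its slot close to radial is at top-crop (543,178). Next I'll measure them.

```bash
cat > h.py <<'E'
import numpy as np,cv2
def ray(d,u,v):
    K,T=d["mtx"],d["camera_from_world"];R,t=T[:3,:3],T[:3,3]
    c=np.array([(u-K[0,2])/K[0,0],-(v-K[1,2])/K[1,1],-1.]);return -R.T@t,R.T@c
def onz(d,u,v,z):
    o,r=ray(d,u,v);return o+r*(z-o[2])/r[2]
def proj(d,p):
    K,T=d["mtx"],d["camera_from_world"];c=T[:3,:3]@np.asarray(p,float)+T[:3,3]
    return np.array([K[0,0]*c[0]/-c[2]+K[0,2],K[1,1]*-c[1]/-c[2]+K[1,2]])
def tri(d1,p1,d2,p2):
    o1,r1=ray(d1,*p1);o2,r2=ray(d2,*p2)
    A=np.stack([r1,-r2],1);s=np.linalg.lstsq(A,o2-o1,rcond=None)[0]
    a,b=o1+s[0]*r1,o2+s[1]*r2;return (a+b)/2,np.linalg.norm(a-b)
E
python3 - <<'E'
from h import *
T=dict(np.load("top0.npz"));S=dict(np.load("side0.npz"))
print("cam",ray(T,0,0)[0],ray(S,0,0)[0])
def hsvdump(d,y0,y1,x0,x1):
    h=cv2.cvtColor(d["img"],cv2.COLOR_RGB2HSV)[y0:y1,x0:x1];print(y0,x0)
    for r in h: print(' '.join('%02d,%03d,%03d'%tuple(p) for p in r))
hsvdump(T,115,142,236,262)
hsvdump(T,147,178,144,165)
E
```

```text
cam [ 0.20995134 -0.07041233  1.28201069] [-0.01207665  0.82751851  0.87743087]
115 236
11,147,181 11,150,180 11,148,181 11,149,182 11,149,180 11,147,182 11,147,182 11,147,182 11,147,181 11,150,179 11,149,182 11,150,178 11,148,178 11,148,177 11,149,176 11,148,178 11,148,177 11,148,178 11,148,178 11,149,178 12,149,178 11,149,178 11,150,178 11,146,176 12,146,177 11,146,176
11,147,173 11,147,173 11,146,170 11,144,173 11,147,173 11,148,172 11,145,174 11,147,173 11,146,176 11,147,175 11,147,174 11,148,172 11,148,174 12,148,174 12,148,177 12,148,176 11,148,174 11,148,174 11,147,175 11,148,172 11,149,173 11,148,174 11,147,174 11,147,172 11,145,172 11,146,171
11,148,171 11,145,172 11,148,169 11,148,169 11,149,169 11,145,172 12,147,175 13,146,180 13,145,181 12,147,175 11,148,172 11,149,171 12,147,172 13,146,180 14,148,190 14,147,191 13,146,183 12,144,177 11,144,173 11,142,171 11,144,172 11,144,167 11,142,163 12,145,160 11,143,161 11,140,158
11,149,170 12,147,172 11,147,172 11,147,168 11,147,172 12,146,180 14,146,191 15,148,198 15,145,195 13,149,180 13,149,174 12,147,175 13,144,179 14,144,191 
[... 13178 characters left out ...]
151,076
11,148,158 11,146,124 11,145,100 10,147,090 09,144,092 10,146,091 09,143,091 10,144,087 10,147,085 10,146,082 09,137,080 10,139,079 11,153,075 10,149,072 09,145,072 11,145,072 10,142,070 11,140,069 10,146,068 12,140,071 10,147,071
11,151,160 11,154,129 11,147,099 11,148,081 10,143,075 10,141,074 10,152,072 08,142,070 11,149,072 12,154,068 10,148,069 09,136,071 11,146,068 11,152,069 13,138,070 10,161,068 11,134,074 11,148,074 12,144,076 10,139,079 11,147,080
11,148,164 11,149,145 11,145,120 11,150,095 10,141,085 11,151,081 10,148,076 11,143,073 12,149,070 12,143,073 10,148,076 11,165,074 12,151,076 11,146,082 12,140,084 11,144,083 11,136,086 12,147,087 11,148,088 12,146,091 11,144,092
```

```bash
python3 - <<'E'
from h import *
from scipy.spatial.transform import Rotation as Ro
T=dict(np.load("top0.npz"));S=dict(np.load("side0.npz"))
print(np.round(Ro.from_rotvec([-1.3217823,1.01309885,-1.01033529]).as_matrix(),3))
hs=onz(T,247.5,126.05,.12);print("head",hs,"proj side",proj(S,hs)*1.5)
a=onz(T,247.05,121,.119);b=onz(T,247.95,132,.119);d=a-b;print("slot yaw",np.degrees(np.arctan2(d[1],d[0])))
# paddle top mask
h=cv2.cvtColor(T["img"],cv2.COLOR_RGB2HSV).astype(int)
m=np.zeros(h.shape[:2],np.uint8);m[145:166,142:157]=((h[...,0]>=13)&(h[...,2]>175)&(h[...,1]>100))[145:166,142:157]*255
r=cv2.minAreaRect(cv2.findContours(m,0,cv2.CHAIN_APPROX_NONE)[0][0]);print("paddle rect",r,cv2.boxPoints(r))
print("paddle top centre",onz(T,*r[0],.103),[onz(T,*p,.103).round(3) for p in cv2.boxPoints(r)])
# masks of stand (dark wood) in top, base dark
for name,box,cond in(("stand",(140,182,140,176),(h[...,2]<125)&(h[...,1]>120)),("collar",(150,175,145,165),(h[...,1]<75)&(h[...,2]>85)),("base",(110,170,200,300),(h[...,1]<100)&(h[...,2]<120))):
    m=np.zeros(h.shape[:2],np.uint8);y0,y1,x0,x1=box;m[y0:y1,x0:x1]=cond[y0:y1,x0:x1]*255
    c=max(cv2.findContours(m,0,cv2.CHAIN_APPROX_NONE)[0],key=cv2.contourArea);print(name,cv2.minAreaRect(c),cv2.minEnclosingCircle(c))
E
```

```text
[[ 0.262 -0.001  0.965]
 [-0.965  0.002  0.262]
 [-0.002 -1.    -0.   ]]
head [ 0.56872613 -0.05022811  0.12      ] proj side [320.50264841 257.75198189]
slot yaw 4.421779389152001
paddle rect ((148.5, 155.5), (13.0, 5.0), 90.0) [[146. 149.]
 [151. 149.]
 [151. 162.]
 [146. 162.]]
paddle top centre [0.4987224  0.19793367 0.103     ] [array([0.515, 0.205, 0.103]), array([0.515, 0.192, 0.103]), array([0.482, 0.191, 0.103]), array([0.482, 0.204, 0.103])]
stand ((159.0, 164.5), (29.0, 32.0), 90.0) ((159.34375, 164.5), 19.42606544494629)
collar ((156.50001525878906, 163.00001525878906), (12.020814895629883, 16.26345443725586), 45.0) ((155.22882080078125, 161.99717712402344), 8.46914005279541)
base ((248.5485076904297, 139.89256286621094), (40.92135238647461, 72.71771240234375), 85.68397521972656) ((248.5, 139.5), 40.577186584472656)
```

```bash
python3 - <<'E'
from h import *
T=dict(np.load("top0.npz"));S=dict(np.load("side0.npz"))
a=cv2.resize(T["img"][144:184,138:178],None,fx=14,fy=14,interpolation=cv2.INTER_LINEAR)
b=cv2.resize(S["img"][225:281,165:210],(450,560),interpolation=cv2.INTER_LINEAR)
im=np.zeros((560,560+10+220,3),np.uint8)
cv2.imwrite("pics/d1.png",a[...,::-1]);cv2.imwrite("pics/d2.png",b[...,::-1])
E
```

```text
(no output)
```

View pics/d1.png

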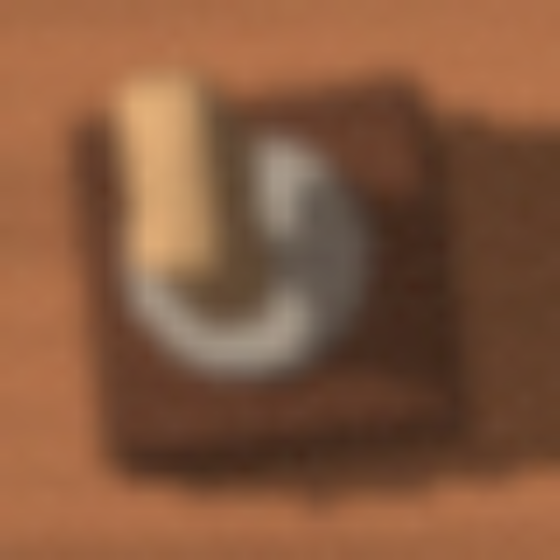

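View pics/d2.png

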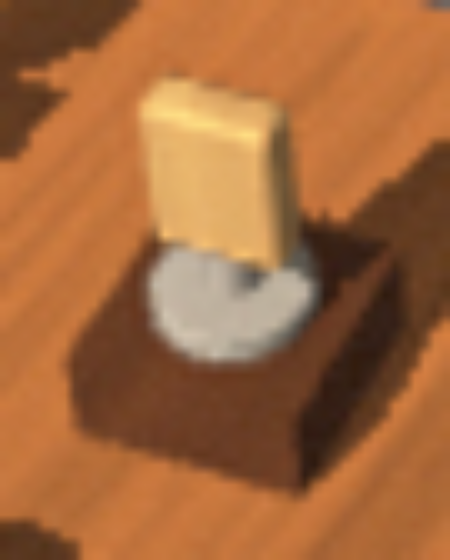

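```bash
python3 - <<'E'
from h import *
T=dict(np.load("top0.npz"));S=dict(np.load("side0.npz"))
g=lambda x,y:(x/14+138-.5,y/14+144-.5)
g2=lambda x,y:(x/10+165-.5,y/10+225-.5)
def P(d,gg,pts,z): 
    q=[onz(d,*gg(*p),z) for p in pts]; print(np.mean(q,0).round(4)); 
    for i in range(len(q)-1):
        v=q[i+1]-q[i]; print("  len %.1f ang %.1f"%(1e3*np.hypot(*v[:2]),np.degrees(np.arctan2(v[1],v[0]))))
P(T,g,[(118,85),(197,75),(215,262),(137,272),(118,85)],.103)
P(T,g,[(410,80),(75,128),(112,462)],.03)
P(S,g2,[(145,105),(275,122)],.103)
P(S,g2,[(168,80),(290,100)],.103)
P(S,g2,[(72,370),(300,435)],.03)
P(S,g2,[(75,428),(298,490)],.0)
c=onz(T,138-.5+248/14,144-.5+257/14,.038);print("collar T",c)
c=onz(S,*g2(235,290),.038);print("collar S",c)
print("paddle S",onz(S,*g2(220,101),.103))
E
```

```text
[0.501  0.1975 0.103 ]
  len 14.2 ang -82.8
  len 34.6 ang -172.9
  len 14.0 ang 97.2
  len 34.6 ang 7.5
[0.5059 0.2056 0.03  ]
  len 64.1 ang 98.2
  len 65.4 ang -171.9
[0.4981 0.2005 0.103 ]
  len 34.1 ang -162.0
[0.4987 0.1912 0.103 ]
  len 32.6 ang -164.5
[0.4909 0.2325 0.03  ]
  len 65.2 ang -171.7
[0.4972 0.2277 0.    ]
  len 64.8 ang -171.1
collar T [0.49736545 0.19447852 0.038     ]
collar S [0.4972424  0.19954967 0.038     ]
paddle S [0.49839568 0.19556736 0.103     ]
```

```bash
python3 - <<'E'
from h import *
T=dict(np.load("top0.npz"));S=dict(np.load("side0.npz"))
for nm,b,tp,tt in(("b1",(585,222),(604,132),(0,0)),("b2",(523,208),(533,136),(755,335)),("b3",(307,208),(305,143),(550,42)),("cam box",(455,200),(460,155),(720,230))):
    base=onz(S,b[0]/1.5,b[1]/1.5,0)
    print(nm,base)
    for z in(.1,.15,.2,.25): print(z,proj(S,base+[0,0,z])*1.5,proj(T,base+[0,0,z])*1.5)
E
```

```text
b1 [ 0.15906161 -0.64170358  0.        ]
0.1 [593.65904871 187.18211919] [742.93309118 438.89051174]
0.15 [598.24892924 168.72629128] [758.89928715 440.26374154]
0.2 [603.02658213 149.51543402] [776.35368973 441.76496987]
0.25 [608.00377067 129.50224744] [795.51454345 443.41296763]
b2 [ 0.31798533 -0.62994271  0.        ]
0.1 [529.04342218 173.64870683] [727.33787218 339.39259659]
0.15 [532.24151825 155.4704739 ] [742.2567487  336.40586582]
0.2 [535.56653798 136.57079688] [758.53261907 333.14746746]
0.25 [539.02619019 116.90585807] [776.35944921 329.57856989]
b3 [ 0.80550261 -0.35773297  0.        ]
0.1 [304.76614916 173.14857299] [547.85097919  60.56670528]
0.15 [303.58305797 154.69057408] [554.48989471  46.45449376]
0.2 [302.35230199 135.48893281] [561.69088199  31.14749742]
0.25 [301.07094149 115.49778509] [569.52847639  14.48727788]
cam box [ 0.48834279 -0.58071076  0.        ]
0.1 [458.39704535 165.85257374] [689.41182487 237.6157161 ]
0.15 [460.19323034 147.79714963] [702.35971352 230.38107627]
0.2 [462.05961256 129.03609616] [716.45554826 222.50502094]
0.25 [464.00038913 109.52722355] [731.85907401 213.89829256]
```

>>> drive_tool:
  increments: "0 -60 0 0 0;0 -60 0 0 0;-28.6 0 50.5 0 0;-28.6 0 50.5 0 0;-28.6 0 50.5 0 0;-28.6 0 50.5 0 0;-28.6 0 50.5 0 0;-28.6 0 50.5 0 0;-28.6 0 50.5 0 0;-28.6 0 50.5 0 0;-59 0 16 0 0;-59 0 16 0 0;-59 0 16 0 0;-59 0 16 0 0;-59 0 16 0 0;-59 0 16 0 0;-59 0 16 0 0;-59 0 16 0 0"
  squeeze: 50

```text
time: 2.35
position: [0.4997, 0.1898, 0.3121]
tool_rot: [-1.323, 1.012, -1.013]
ft_force: [0.9, 0.3, 0.2]
grip_width: 1.0
```

>>> drive_tool:
  increments: "0 0 0 -10.2 0;0 0 0 -10.2 0;0 0 0 -10.2 0;0 0 0 -10.2 0;0 0 0 -10.2 0;0 0 0 -10.2 0;0 0 0 -10.2 0;0 0 0 -10.2 0;0 0 0 -10.2 0;0 0 0 -10.2 0;0 0 0 -10.2 0;0 0 0 -10.2 0;0 0 0 -10.2 0;0 0 0 -10.2 0;0 0 0 -10.2 0;0 0 0 -10.2 0;0 0 0 -9.8 0;0 0 0 0 0"

```text
time: 4.6
position: [0.5, 0.1881, 0.3119]
tool_rot: [-1.139, -1.311, 1.313]
ft_force: [0.0, 0.1, -0.2]
grip_width: 0.999
```

```bash
cat >> h.py <<'E'
def st(tx=None,ty=None,tz=None,head=None):
    from bench import ctrl
    from scipy.spatial.transform import Rotation as Ro
    s=ctrl.get_state();R=Ro.from_rotvec(s["tool_rot"]).as_matrix()
    h=np.degrees(np.arctan2(R[1,0],R[0,0]))
    print("t %.2f pos"%s["time"],s["position"].round(4),"head %.2f tilt"%h,R[:2,1].round(4),"grip %.3f"%s["grip_width"],"F",s["ft_force"].round(1),"M",s["torque"].round(2),"q",s["joint_positions"].round(2))
    if tx is not None:
        print("need tool mm",(1e3*R.T@(np.array([tx,ty,tz])-s["position"])).round(1), "yaw",None if head is None else round(h-head,2))
    return s,R
E
python3 -c "
from h import *
st(.499,.1965,.066,98)"
```

```text
t 4.60 pos [0.5    0.1881 0.3119] head 98.06 tilt [-0.0007 -0.0002] grip 0.999 F [ 0.   0.1 -0.2] M [ 0.11 -0.17 -0.02] q [ 0.54  0.13 -1.04  1.51  0.11  1.57  1.22]
need tool mm [  8.5 245.9  -0.4] yaw 0.06
```

>>> drive_tool:
  increments: "8.5 60 0 0 0;0 60 0 0 0;0 60 0 0 0;0 0 0 0 0"

```text
time: 5.1
position: [0.4953, 0.195, 0.1283]
tool_rot: [-1.134, -1.304, 1.317]
ft_force: [-1.2, 0.1, 0.0]
grip_width: 1.002
```

```bash
python3 -c "
from h import *
from bench import get_image
st(.499,.1965,.066,98)
T=get_image('top');S=get_image('side')
a=cv2.resize(T['img'][90:200,100:220],None,fx=5,fy=5,interpolation=cv2.INTER_CUBIC)
cv2.imwrite('pics/e1.png',a[...,::-1])
b=cv2.resize(S['img'][170:290,120:260],None,fx=5,fy=5,interpolation=cv2.INTER_CUBIC)
cv2.imwrite('pics/e2.png',b[...,::-1])
"
```

```text
t 5.10 pos [0.4953 0.195  0.1283] head 98.05 tilt [-0.0089 -0.0022] grip 1.002 F [-1.2  0.1  0. ] M [ 0.05 -0.16  0.  ] q [ 0.48  0.25 -1.01  1.79  0.22  1.23  1.11]
need tool mm [ 1.  62.3 -4.4] yaw 0.05
```

View pics/e2.png

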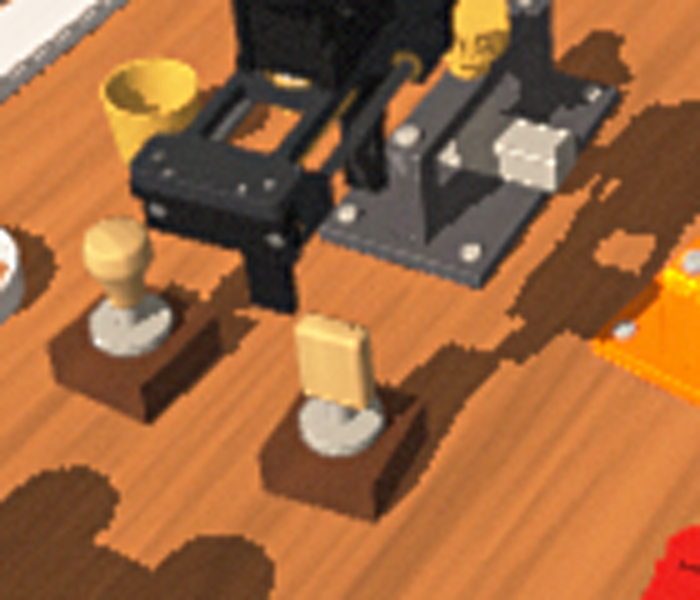

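```bash
python3 -c "
from h import *
S=dict(np.load('side0.npz'));
for p in [(.4953,.195,.1283),(.4953,.195,.085),(.499,.1965,.103)]: print((proj(S,p)-[120,170])*5)
"
```

```text
[334.19544872 287.96581178]
[340.98302472 349.59391333]
[330.46206086 323.73212989]
```

View pics/e1.png

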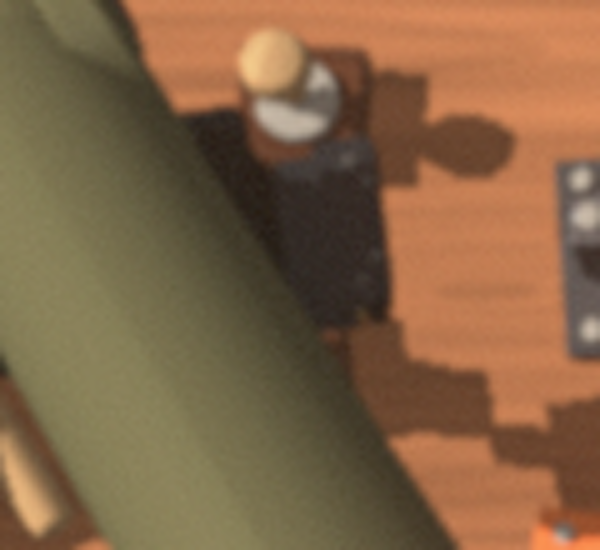

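```bash
python3 -c "
from h import *
from bench import get_image
s,R=st(.499,.1965,.066,98)
S=get_image('side')
b=cv2.resize(S['img'][170:290,120:260],None,fx=5,fy=5,interpolation=cv2.INTER_CUBIC)
for x in(-.058,-.0435,0,.0435,.058):
  p=(proj(S,s['position']+R@[x,0,0])-[120,170])*5+2;print(x,p);cv2.circle(b,tuple(int(v) for v in p),4,(0,255,0),-1)
cv2.imwrite('pics/e3.png',b[...,::-1])
st()
"
```

```text
t 5.20 pos [0.4996 0.1973 0.1338] head 98.10 tilt [0.001  0.0009] grip 1.000 F [-0.1 -0.7  0.3] M [ 0.16 -0.14  0.03] q [ 0.48  0.24 -1.02  1.78  0.22  1.23  1.12]
need tool mm [-0.7 67.8  0.8] yaw 0.1
-0.058 [376.06270583 210.42677009]
-0.0435 [363.79612381 227.76928619]
0 [325.52279966 281.88018192]
0.0435 [284.87941988 339.34186664]
0.058 [270.76650074 359.29473754]
t 5.25 pos [0.5006 0.1976 0.1348] head 98.11 tilt [0.0033 0.0013] grip 1.004 F [ 0.6 -0.1 -0.2] M [ 0.16 -0.16 -0.  ] q [ 0.48  0.24 -1.02  1.78  0.22  1.23  1.12]
```

View pics/e3.png

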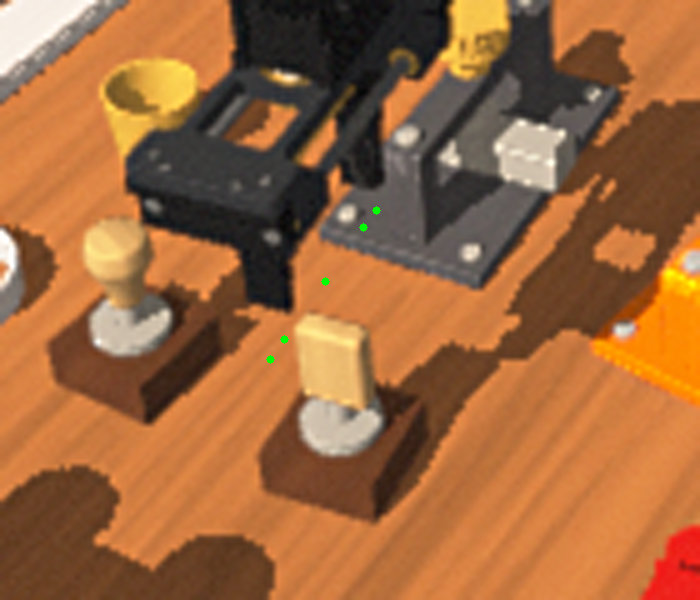

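```bash
python3 -c "
from h import *
from bench import get_image
S=get_image('side')
b=cv2.resize(S['img'][60:260,110:310],None,fx=3,fy=3,interpolation=cv2.INTER_CUBIC)
s,R=st()
for y in (0,-.0187,-.07,-.12,-.2):
 for x in (-.04,.04):
  p=(proj(S,s['position']+R@[x,y,0])-[110,60])*3+1;cv2.circle(b,tuple(int(v) for v in p),3,(0,255,0),-1)
cv2.imwrite('pics/e4.png',b[...,::-1])
"
```

```text
t 5.30 pos [0.5009 0.1977 0.1352] head 98.11 tilt [0.0044 0.0013] grip 0.998 F [-0.1  0.2 -0. ] M [ 0.15 -0.14 -0.01] q [ 0.48  0.24 -1.02  1.78  0.22  1.23  1.12]
```

View pics/e4.png

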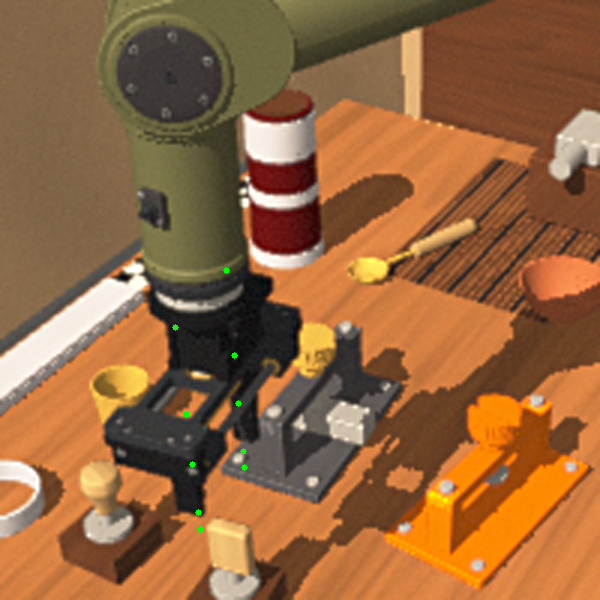

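```bash
python3 -c "
from h import *
from bench import get_image
S=get_image('side');T=get_image('top')
s,R=st()
for n,d,(x0,y0,x1,y1,k) in(('f1',S,(120,130,260,270,4)),('f2',T,(100,90,240,210,5))):
 b=cv2.resize(d['img'][y0:y1,x0:x1],None,fx=k,fy=k,interpolation=cv2.INTER_CUBIC)
 for y,c in ((-.07,(0,255,0)),(-.11,(255,0,0))):
  q=np.array([(proj(d,s['position']+R@[x,y,z])-[x0,y0])*k+k/2 for x,z in((-.095,-.0375),(.095,-.0375),(.095,.0375),(-.095,.0375))])
  cv2.polylines(b,[q.astype(int)],True,c,1);print(n,y,q.round())
 for x in(-.0585,-.0435,.0435,.0585):
  q=np.array([(proj(d,s['position']+R@[x,y,0])-[x0,y0])*k+k/2 for y in(0,-.07)]);cv2.polylines(b,[q.astype(int)],False,(255,255,0),1)
 cv2.imwrite('pics/%s.png'%n,b[...,::-1])
"
```

```text
t 5.40 pos [0.5007 0.1974 0.1348] head 98.13 tilt [0.0042 0.0007] grip 1.001 F [-0.6  0.5 -0.4] M [ 0.11 -0.18  0.02] q [ 0.48  0.24 -1.02  1.78  0.22  1.23  1.12]
f1 -0.07 [[265. 197.]
 [113. 385.]
 [232. 418.]
 [371. 222.]]
f1 -0.11 [[260. 146.]
 [103. 332.]
 [226. 364.]
 [369. 171.]]
f2 -0.07 [[393. 167.]
 [-16. 225.]
 [ -1. 382.]
 [413. 323.]]
f2 -0.11 [[379. 140.]
 [-45. 200.]
 [-30. 363.]
 [399. 302.]]
```

View pics/f1.png

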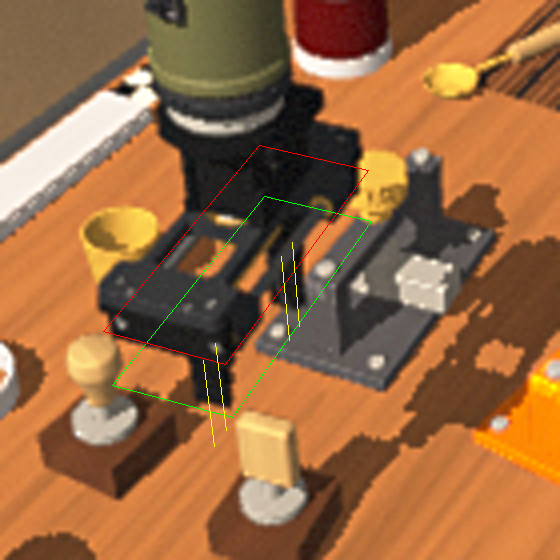

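View pics/f2.png

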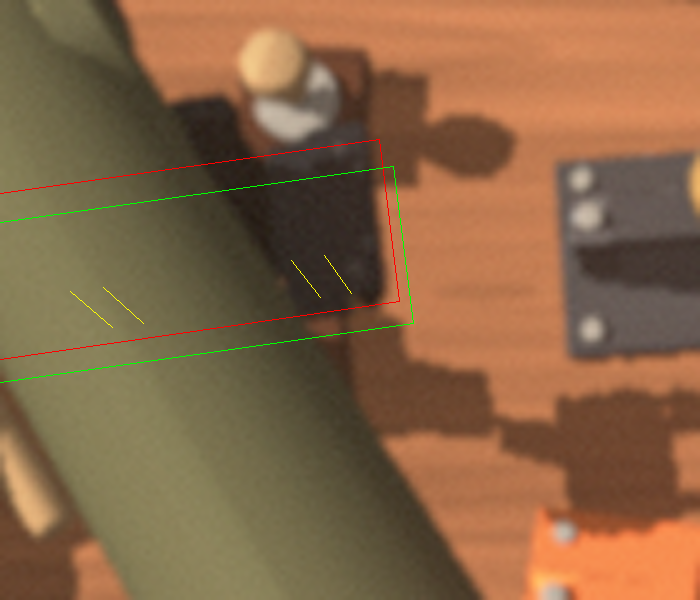

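>>> drive_tool:
  increments: "0 20 0 0 0;0 22 1 0 0;0 0 0 0 0;0 0 0 0 0"

```text
time: 5.9
position: [0.4981, 0.1968, 0.0905]
tool_rot: [-1.138, -1.314, 1.313]
ft_force: [-0.7, 0.8, 0.7]
grip_width: 0.997
```

```bash
cat > ov.py <<'E'
from h import *
import sys
from bench import get_image
S=get_image('side')
s,R=st(.499,.1965,.066,98)
x0,y0,x1,y1,k=(120,140,260,280,4)
b=cv2.resize(S['img'][y0:y1,x0:x1],None,fx=k,fy=k,interpolation=cv2.INTER_CUBIC)
cv2.imwrite('pics/%s.png'%sys.argv[1],b[...,::-1])
E
python3 ov.py g1
```

```text
t 5.95 pos [0.4984 0.1969 0.0908] head 98.18 tilt [0.001  0.0004] grip 0.999 F [ 0.4 -0.   1. ] M [ 0.12 -0.14 -0.01] q [ 0.45  0.29 -1.    1.83  0.27  1.16  1.08]
need tool mm [-0.5 24.8 -0.5] yaw 0.18
```

View pics/g1.png

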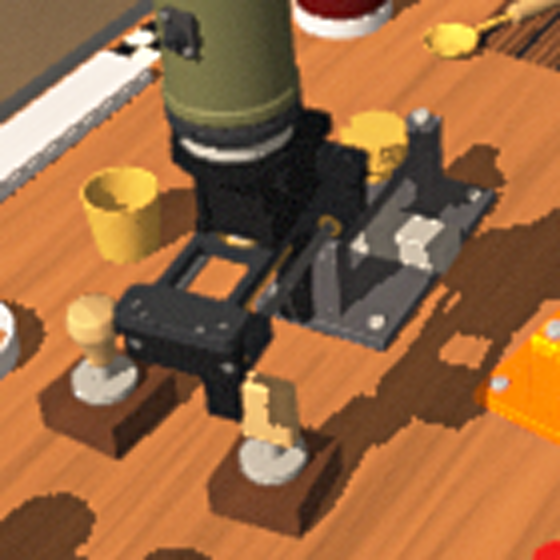

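```bash
python3 - <<'E'
from h import *
from bench import get_image
S=get_image('side')
s,R=st()
x0,y0,x1,y1,k=(160,200,220,270,9)
b=cv2.resize(S['img'][y0:y1,x0:x1],None,fx=k,fy=k,interpolation=cv2.INTER_CUBIC)
d=S
for x in(-.0585,-.0435,.0435,.0585):
  for z in(-.0095,.0095):
    q=np.array([(proj(d,s['position']+R@[x,y,z])-[x0,y0])*k+k/2 for y in(0,-.04)]);cv2.polylines(b,[q.astype(int)],False,(255,255,0) if x>0 else (0,255,255),1)
cv2.imwrite('pics/g2.png',b[...,::-1])
E
```

```text
t 6.00 pos [0.4985 0.1968 0.091 ] head 98.17 tilt [0.0013 0.0003] grip 1.003 F [ 0.3  0.1 -0.7] M [ 0.11 -0.13  0.06] q [ 0.45  0.29 -1.    1.83  0.27  1.16  1.08]
```

View pics/g2.png

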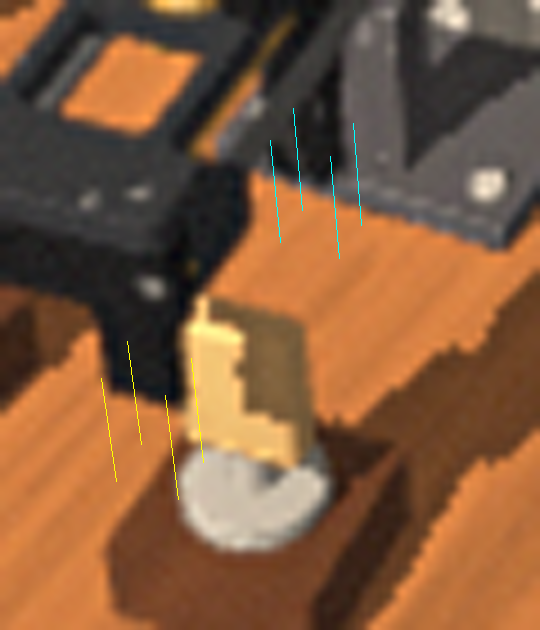

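The image shows the fingertips about 33 mm higher than the reported TCP projects. Open, they clear the stand whichever is right, so I'll lower a bit more and look again.

>>> drive_tool:
  increments: "0 20 0 0 0;0 15 0 0 0;0 0 0 0 0;0 0 0 0 0"

```text
time: 6.5
position: [0.4979, 0.1967, 0.0551]
tool_rot: [-1.138, -1.314, 1.314]
ft_force: [1.3, -0.5, 0.2]
grip_width: 0.997
```

```bash
cat > ov2.py <<'E'
from h import *
import sys
from bench import get_image
S=get_image('side')
s,R=st()
x0,y0,x1,y1,k=(150,190,220,270,7)
b=cv2.resize(S['img'][y0:y1,x0:x1],None,fx=k,fy=k,interpolation=cv2.INTER_CUBIC)
for x in(-.0585,.0585):
  for z in(-.0095,.0095):
    q=np.array([(proj(S,s['position']+R@[x,y,z])-[x0,y0])*k+k/2 for y in(0,-.04)]);cv2.polylines(b,[q.astype(int)],False,(255,255,0) if x>0 else (0,255,255),1)
cv2.imwrite('pics/%s.png'%sys.argv[1],b[...,::-1])
E
python3 ov2.py g3
```

```text
t 6.55 pos [0.4981 0.1968 0.0554] head 98.19 tilt [0.0004 0.0003] grip 1.001 F [ 0.6 -0.6  0.2] M [ 0.14 -0.16  0.01] q [ 0.42  0.34 -0.97  1.87  0.31  1.1   1.04]
```

View pics/g3.png

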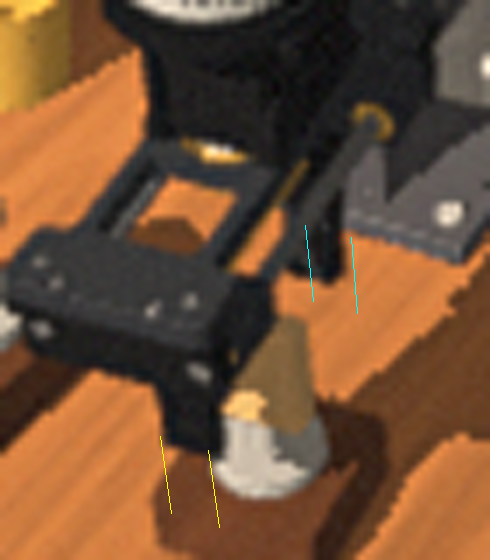

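>>> drive_tool:
  increments: "0 10 0 0 0;0 0 0 0 0;0 0 0 0 255;0 0 0 0 255;0 0 0 0 255;0 0 0 0 255;0 0 0 0 255;0 0 0 0 255"
  squeeze: 15

```text
time: 7.55
position: [0.4979, 0.1965, 0.0452]
tool_rot: [-1.138, -1.313, 1.314]
ft_force: [-1.1, 0.1, 0.2]
grip_width: 0.403
```

```bash
python3 ov2.py g4
```

```text
t 7.60 pos [0.4979 0.1965 0.0452] head 98.17 tilt [-0.     -0.0001] grip 0.357 F [-0.3  0.6 -0.5] M [ 0.1  -0.1  -0.02] q [ 0.41  0.35 -0.97  1.88  0.33  1.08  1.03]
```

View pics/g4.png

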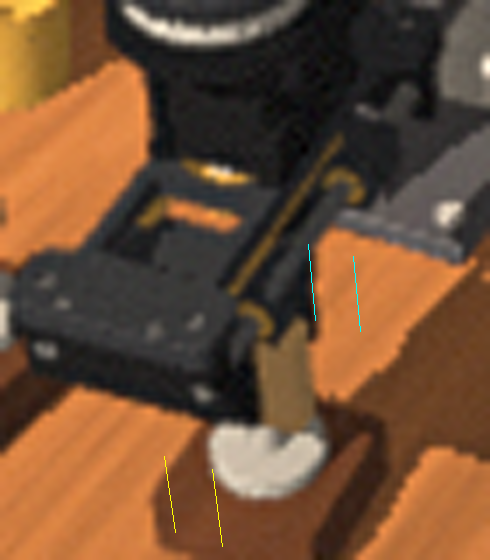

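>>> drive_tool:
  increments: "0 0 0 0 255;0 0 0 0 255;0 0 0 0 255;0 0 0 0 255"
  squeeze: 15

```text
time: 8.1
position: [0.4977, 0.1965, 0.045]
tool_rot: [-1.138, -1.313, 1.314]
ft_force: [0.5, 0.7, -2.0]
grip_width: 0.181
```

>>> drive_tool:
  increments: "0 0 0 0 255;0 0 0 0 255;0 0 0 0 255"
  squeeze: 55

```text
time: 8.48
position: [0.4979, 0.1965, 0.0452]
tool_rot: [-1.138, -1.313, 1.314]
ft_force: [0.2, -0.7, -2.3]
grip_width: 0.177
```

```bash
python3 ov2.py g5
```

```text
t 8.53 pos [0.4979 0.1965 0.0452] head 98.17 tilt [-0.0001 -0.0001] grip 0.182 F [-0.6 -0.7 -1.7] M [ 0.1  -0.11  0.  ] q [ 0.41  0.35 -0.97  1.88  0.33  1.08  1.03]
```

View pics/g5.png

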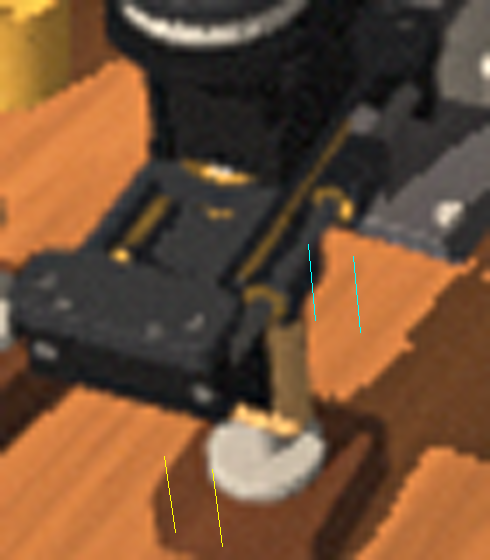

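>>> drive_tool:
  increments: "0 -10 0 0 255;0 -20 0 0 255;0 -50 0 0 255;0 -60 0 0 255;0 -30 0 0 255;-20 0 -2.9 0 255;-50 0 -6.5 0 255;-50 0 -6.5 0 255;-50 0 -6.5 0 255;-50 0 -6.5 0 255;-34 0 -5.5 0 255;0 0 0 3.8 255;0 0 0 0 255;0 0 0 0 255;0 0 0 0 255"
  squeeze: 58

```text
time: 10.4
position: [0.5681, -0.0493, 0.2157]
tool_rot: [-1.172, -1.267, 1.267]
ft_force: [-0.7, -0.0, -1.9]
grip_width: 0.181
```

```bash
python3 - <<'E'
from h import *
from bench import get_image
T=get_image('top');S=get_image('side')
s,R=st(.568,-.0502,.15,94.4)
np.savez('s1.npz',**S);np.savez('t1.npz',**T)
b=cv2.resize(S['img'][100:230,160:280],None,fx=4.5,fy=4.5,interpolation=cv2.INTER_CUBIC)
a=cv2.resize(T['img'][60:190,180:310],None,fx=4.5,fy=4.5,interpolation=cv2.INTER_CUBIC)
cv2.imwrite('pics/k1.png',b[...,::-1]);cv2.imwrite('pics/k2.png',a[...,::-1])
E
```

```text
t 10.50 pos [ 0.568  -0.0496  0.2154] head 94.44 tilt [ 0.0002 -0.0003] grip 0.175 F [ 1.2  0.9 -1.3] M [ 0.11 -0.19 -0.02] q [ 0.8   0.23 -0.88  1.6   0.18  1.4   1.55]
need tool mm [-0.6 65.4  0.1] yaw 0.04
```

View pics/k1.png

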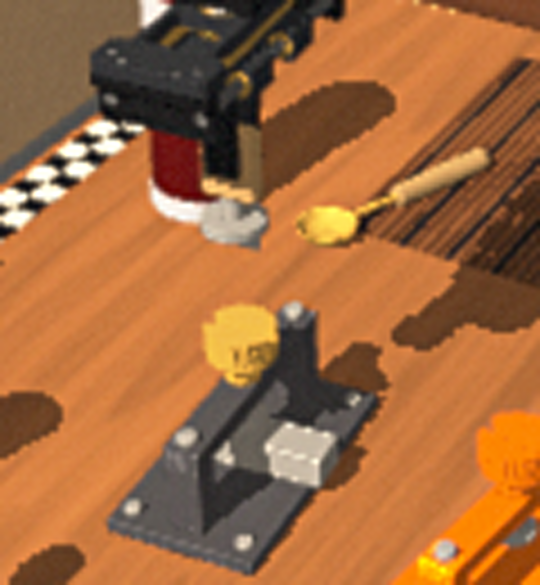

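View pics/k2.png

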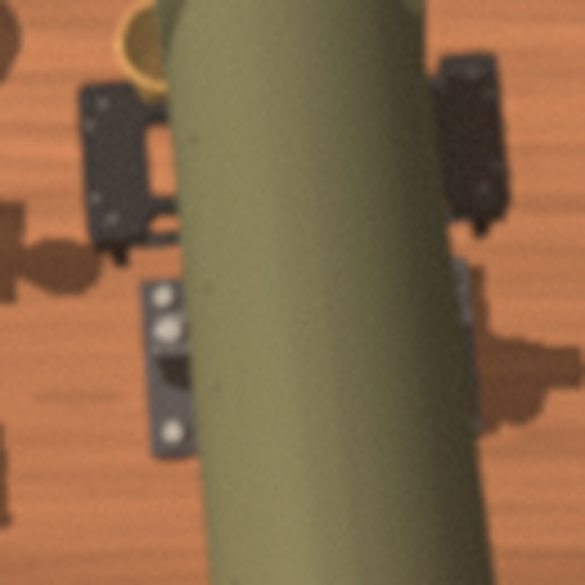

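```bash
python3 - <<'E'
from h import *
S=dict(np.load('s1.npz'))
b=cv2.resize(S['img'][100:190,190:240],None,fx=7,fy=7,interpolation=cv2.INTER_CUBIC)
g=lambda p:(proj(S,p)-[190,100])*7+3
c=np.array([.5687,-.0502,0])
for z,r,col in((.200,.022,(0,255,0)),(.208,.022,(255,0,0)),(.119,.024,(0,255,255))):
    q=np.array([g(c+[r*np.cos(t),r*np.sin(t),z]) for t in np.linspace(0,6.28,40)]);cv2.polylines(b,[q.astype(int)],True,col,1)
cv2.imwrite('pics/k3.png',b[...,::-1])
E
```

```text
(no output)
```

View pics/k3.png

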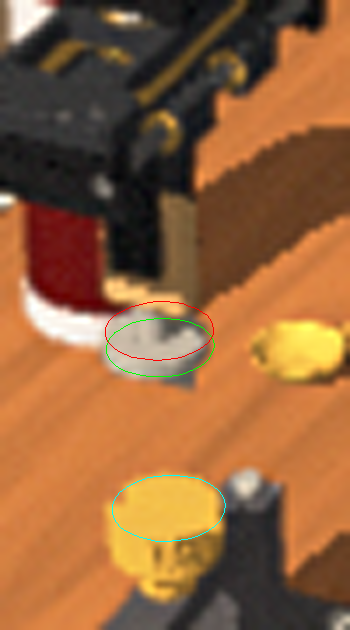

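>>> drive_tool:
  increments: "-0.5 30 0 0 255;0 30 0 0 255;0 5 0 0 255;0 3 0 0 255;0 0 0 0 255;0 0 0 0 255"

```text
time: 11.25
position: [0.5688, -0.0505, 0.1483]
tool_rot: [-1.174, -1.266, 1.265]
ft_force: [-0.5, -0.4, -2.2]
grip_width: 0.179
```

```bash
cat > ov3.py <<'E'
from h import *
import sys
from bench import get_image
S=get_image('side')
s,R=st(.5685,-.0502,.134,94.4)
b=cv2.resize(S['img'][110:210,170:250],None,fx=6,fy=6,interpolation=cv2.INTER_CUBIC)
cv2.imwrite('pics/%s.png'%sys.argv[1],b[...,::-1])
E
python3 ov3.py m1
```

```text
t 11.30 pos [ 0.5687 -0.0505  0.1481] head 94.37 tilt [ 0.0014 -0.0005] grip 0.176 F [ 0.3 -0.2 -1.5] M [ 0.04 -0.05 -0.05] q [ 0.78  0.28 -0.87  1.69  0.22  1.27  1.52]
need tool mm [ 0.4 14.1  0.2] yaw -0.03
```

View pics/m1.png

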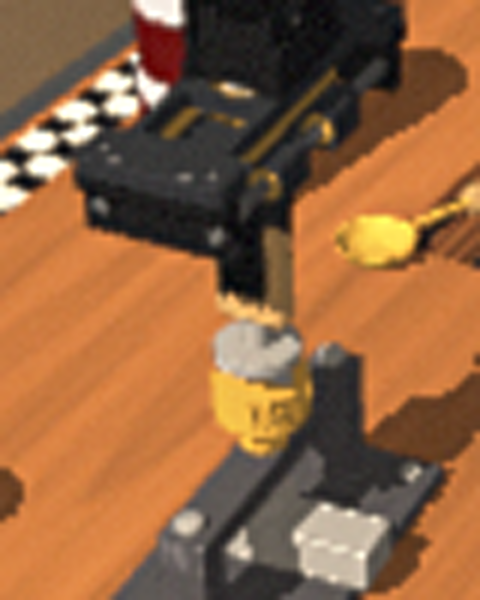

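>>> drive_tool:
  increments: "0 4 0 0 255;0 3 0 0 255;0 2 0 0 255;0 0 0 0 255;0 0 0 0 255"

```text
time: 11.92
position: [0.5682, -0.0505, 0.1383]
tool_rot: [-1.172, -1.265, 1.265]
ft_force: [-0.1, 0.3, -0.7]
grip_width: 0.181
```

```bash
python3 ov3.py m2
```

```text
t 11.97 pos [ 0.5682 -0.0505  0.1383] head 94.37 tilt [ 0.0001 -0.0001] grip 0.178 F [ 0.5  0.  -2. ] M [ 0.1  -0.17  0.05] q [ 0.78  0.29 -0.86  1.7   0.23  1.26  1.51]
need tool mm [ 0.3  4.3 -0.3] yaw -0.03
```

>>> drive_tool:
  increments: "0 2 0 0 255;0 1.5 0 0 255;0 0 0 0 255;0 0 0 0 255"

```text
time: 12.48
position: [0.5686, -0.0505, 0.1365]
tool_rot: [-1.174, -1.265, 1.265]
ft_force: [-2.9, -0.5, 7.2]
grip_width: 0.182
```

>>> drive_tool:
  increments: "0 0 0 4 255;0 0 0 4 255;0 0 0 4 255;0 0 0 4 255;0 0.4 0 4 255;0 0.45 0 4 255;0 0.45 0 4 255;0 0.45 0 4 255;0 0 0 0 255;0 0 0 0 255"

```text
time: 13.72
position: [0.5697, -0.0503, 0.1347]
tool_rot: [-1.402, -0.85, 0.846]
ft_force: [-0.0, -0.1, 6.2]
grip_width: 0.18
```

```bash
python3 ov3.py m3
```

```text
t 13.78 pos [ 0.5697 -0.0503  0.1347] head 62.39 tilt [ 0.0036 -0.0005] grip 0.180 F [0.6 1.1 5.9] M [ 0.14 -0.14  0.  ] q [ 0.71  0.27 -0.78  1.71  0.2   1.24  0.98]
need tool mm [-0.5  0.7  1.1] yaw -32.01
```

View pics/m3.png

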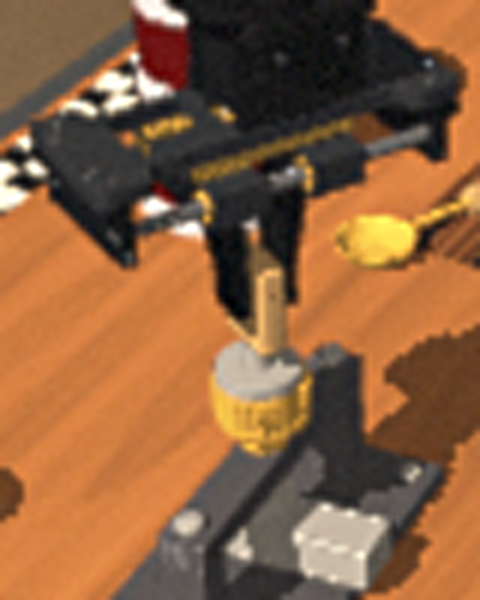

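>>> drive_tool:
  increments: "0 0.45 0 4 255;0 0.45 0 4 255;0 0.45 0 4 255;0 0.45 0 4 255;0 0.45 0 4 255;0 0.45 0 4 255;0 0.45 0 4 255;0 0.45 0 4 255;0 0.45 0 4 255;0 0.45 0 4 255;0 0 0 0 255;0 0 0 0 255"

```text
time: 15.28
position: [0.5699, -0.0505, 0.1303]
tool_rot: [-1.55, -0.31, 0.304]
ft_force: [0.5, 0.2, 6.2]
grip_width: 0.181
```

```bash
python3 ov3.py m4
```

```text
t 15.32 pos [ 0.5699 -0.0504  0.1303] head 22.40 tilt [ 0.004  -0.0006] grip 0.180 F [0.9 0.3 6.1] M [ 0.06 -0.21  0.05] q [ 0.63  0.26 -0.68  1.72  0.17  1.23  0.3 ]
need tool mm [-1.2 -3.8  0.7] yaw -72.0
```

View pics/m4.png

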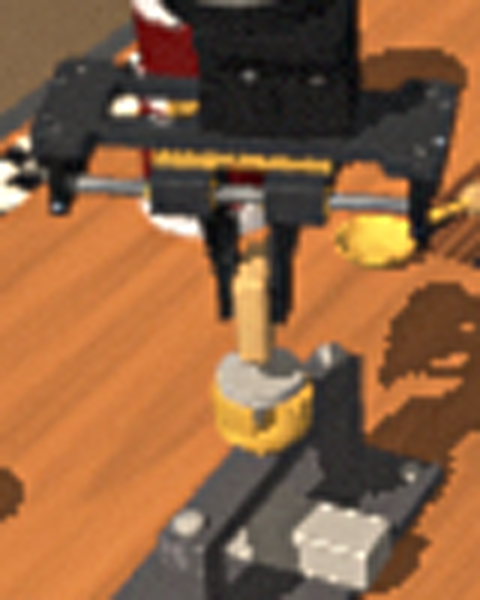

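>>> drive_tool:
  increments: "0 0.45 0 4 255;0 0.45 0 4 255;0 0.45 0 4 255;0 0.45 0 4 255;0 0.45 0 4 255;0 0 0 0 255;0 0 0 0 255"

```text
time: 16.2
position: [0.57, -0.0505, 0.1281]
tool_rot: [-1.571, -0.036, 0.03]
ft_force: [1.1, 0.5, 5.0]
grip_width: 0.18
```

```bash
python3 ov3.py m5
```

```text
t 16.25 pos [ 0.57   -0.0506  0.1281] head 2.40 tilt [ 0.0041 -0.0008] grip 0.178 F [ 1.6 -0.2  5.5] M [-0.04 -0.21  0.02] q [ 0.59  0.25 -0.63  1.72  0.16  1.22 -0.04]
need tool mm [-1.4 -5.9  0.4] yaw -92.0
```

View pics/m5.png

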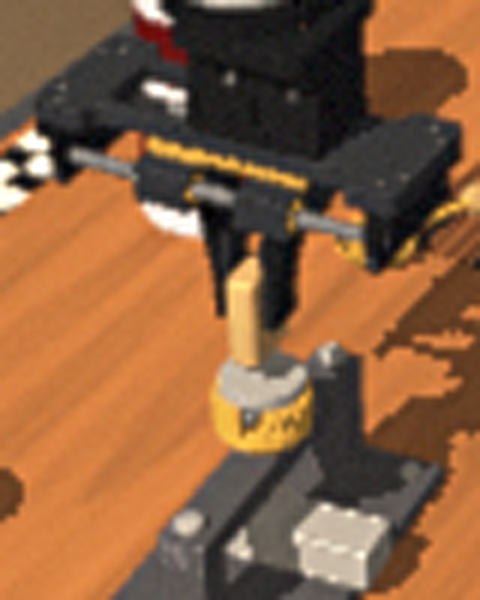

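>>> drive_tool:
  increments: "0 -1 0 0 255;0 0 0 0 255;0 0 0 0 0;0 0 0 0 0;0 0 0 0 0;0 0 0 0 0;0 0 0 0 0;0 0 0 0 0"

```text
time: 17.25
position: [0.5681, -0.0505, 0.1272]
tool_rot: [-1.571, -0.032, 0.033]
ft_force: [-0.6, -0.3, 0.1]
grip_width: 0.777
```

```bash
python3 ov3.py m6
```

```text
t 17.30 pos [ 0.5681 -0.0505  0.1272] head 2.37 tilt [-0.0001 -0.0001] grip 0.820 F [-0.8 -0.4 -0.4] M [-0.01 -0.05  0.  ] q [ 0.59  0.25 -0.63  1.72  0.16  1.22 -0.04]
need tool mm [ 0.4 -6.8  0.3] yaw -92.03
```

View pics/m6.png

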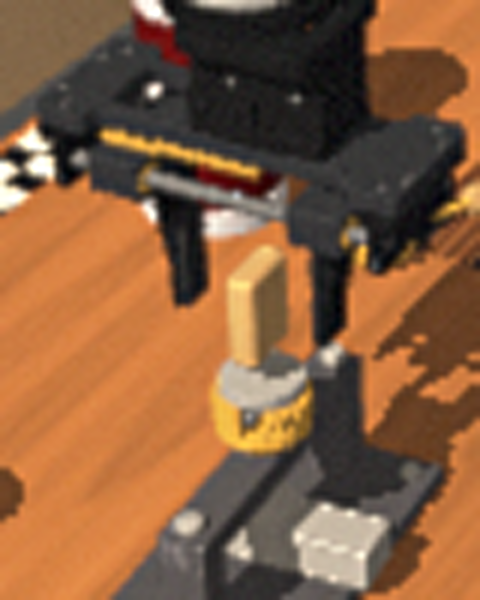

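>>> drive_tool:
  increments: "0 0 0 0 0;0 -15 0 0 0;0 -40 0 0 0;0 -60 0 0 0;0 -40 0 0 0;0 0 -60 0 0;0 0 -60 0 0;0 0 -60 0 0;0 0 -60 0 0;0 0 -50 0 0;0 0 0 0 0;0 0 0 0 0"

```text
time: 18.8
position: [0.5805, -0.3395, 0.2829]
tool_rot: [-1.57, -0.034, 0.032]
ft_force: [-0.6, -0.1, -0.5]
grip_width: 0.998
```

```bash
python3 - <<'E'
from h import *
from bench import get_image
T=get_image('top');S=get_image('side');st()
np.savez('t2.npz',**T);np.savez('s2.npz',**S)
b=cv2.resize(S['img'][130:240,170:260],None,fx=5,fy=5,interpolation=cv2.INTER_CUBIC)
a=cv2.resize(T['img'][100:190,190:310],None,fx=5,fy=5,interpolation=cv2.INTER_CUBIC)
cv2.imwrite('pics/n1.png',b[...,::-1]);cv2.imwrite('pics/n2.png',a[...,::-1])
E
```

```text
t 18.90 pos [ 0.5809 -0.3383  0.2832] head 2.53 tilt [0.0012 0.0002] grip 0.999 F [-0.  -0.2  0.1] M [-0.03 -0.07  0.  ] q [ 0.83  0.38 -0.48  1.22  0.17  1.57  0.42]
```

View pics/n1.png

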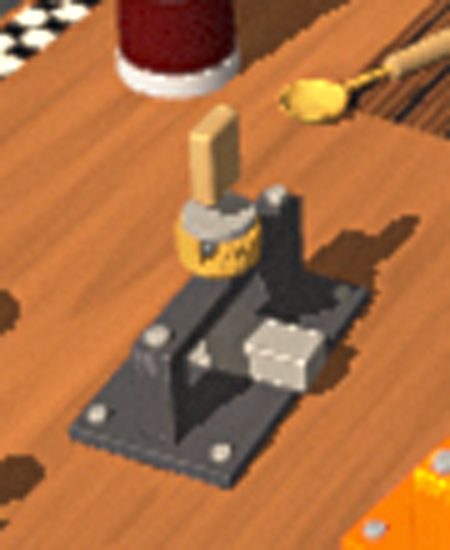

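View pics/n2.png

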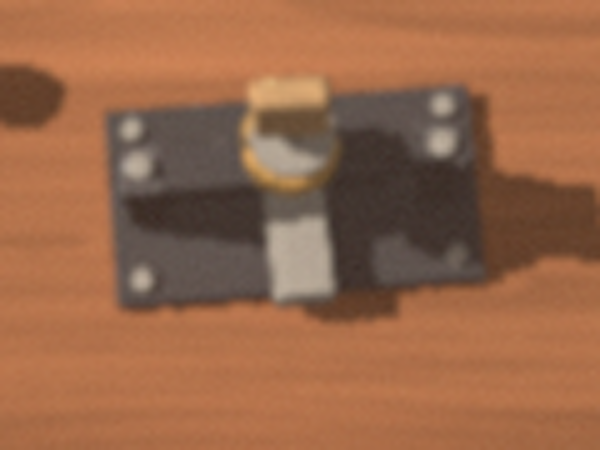

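The driver stands upright in the head and the block hasn't moved. The slot mouth shows at about (208,245) in the side crop, so I'll check the screw angle from it.

```bash
python3 - <<'E'
from h import *
S=dict(np.load('s2.npz'))
x0,y0=200,160
b=cv2.resize(S['img'][y0:y0+35,x0:x0+30],None,fx=16,fy=16,interpolation=cv2.INTER_CUBIC)
c=np.array([.5687,-.0502,0])
for j in(1.02,1.2,1.36,1.53,1.7):
    az=np.radians(4.4)-j+np.pi; d=np.array([np.cos(az),np.sin(az),0]);n=np.array([-d[1],d[0],0])
    pp=[]
    for w in(-.006,.006):
        r=np.sqrt(.024**2-w*w)
        for z in(.1125,.0965):
            pp.append((proj(S,c+d*r+n*w+[0,0,z])-[x0,y0]).round(1))
    print(j,pp)
    if j==1.36:
        q=(np.array([pp[0],pp[1],pp[3],pp[2]])*16+8).astype(int);cv2.polylines(b,[q],True,(0,255,0),1)
cv2.imwrite('pics/n3.png',b[...,::-1])
E
```

```text
1.02 [array([12.3, 18.6]), array([12.6, 23. ]), array([16.4, 18.3]), array([16.6, 22.7])]
1.2 [array([10.9, 18.5]), array([11.1, 22.8]), array([15. , 18.6]), array([15.2, 22.9])]
1.36 [array([ 9.7, 18.2]), array([10. , 22.5]), array([13.7, 18.7]), array([13.9, 23. ])]
1.53 [array([ 8.6, 17.7]), array([ 8.9, 22. ]), array([12.3, 18.6]), array([12.5, 23. ])]
1.7 [array([ 7.6, 17.2]), array([ 7.9, 21.5]), array([10.9, 18.5]), array([11.2, 22.8])]
```

View pics/n3.png

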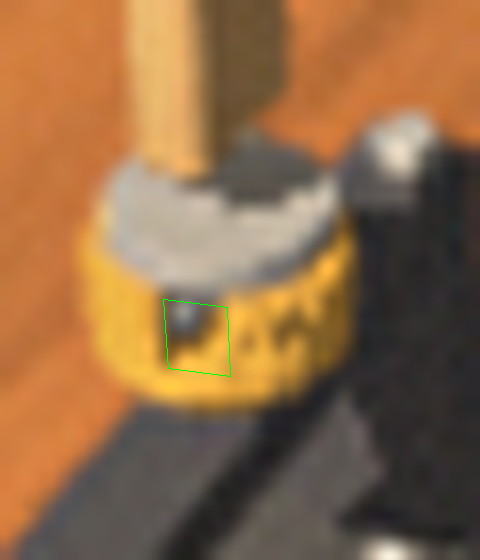

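```bash
python3 -c "
from bench import workorder
print(workorder.close_job())"
```

```text
the job is handed in; nothing more can be done
None
```

I took the flat-handled driver from its stand, seated it in the brass screw head, and turned the screw clockwise to an estimated 1.36 rad. That is mid-range for a light drag, about 5 N on the foot. I then let go, backed off and handed in at about 19 s; no verdict was reported.

**Screw angle:**
- The collar sank 8.7 mm while turning, which is 1.36 rad at 6.4 mm per rad.
- The gripper turned 92°, less about 14° of blade play in the slot, which also gives 1.36 rad.
- The slot mouth in the last side view reads slightly more, about 1.4 to 1.5 rad. That is still inside the 1.02 to 1.7 range.

**Final state:** The last pictures show the driver upright with its collar on the head, the block apparently where it was, and the gripper clear. The foot's force on the block can't be measured directly, so contact is inferred from the angle.

**One disagreement:** In the side view the fingertips appeared about 30 mm higher than the reported tool position. I never explained it, so I set the seating height relative to the stand and by the contact force.

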